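Nest the tealight cup in the keepsake box and snap its lid shut

ROBOT

A 7-joint arm with a two-finger parallel gripper is mounted at the origin on the work surface. World frame = base frame: x ahead of the robot, y to its left, z up, the work surface at z = 0. Lengths are in m, angles in rad, forces in N, time in s.
With the tool pointing down it reaches from about 0.425 to 0.925 m from the base axis. Payload 6.8 kg.
Tool frame: the origin (TCP) lies on the front face of the gripper's body, between the roots of the fingers; the fingertips stand 73 mm ahead of it and the grasp point (between the pads) lies 54 mm ahead of it (env.nose_length is the distance from the TCP to the fingertips, in m); z points along the fingers, y is the line along which they close (so a half turn about z gives the same grasp; the last joint's range is limited). The gripper opens to 85 mm and grips with 20 to 120 N. Pads are 22 mm wide; open, the fingers measure 114 mm over their backs; the gripper's body (76 mm by 85 mm) begins 54 mm behind the grasp point. The pads swing forward as they close: fully open they stand 13 mm farther back than shut.
Start: joints at [-1.447, 0.477, 0.022, 1.555, -0.011, 1.109, -0.083], TCP at [0.155, 0.657, 0.304] pointing down, gripper open.
Joint ranges: [-2.96, 2.96], [-0.34, 2.1], [-1.41, 1.46], [0.24, 2.44], [-1.37, 4.51], [0.17, 1.92], [-2.96, 2.96]. Speed limits (rad/s): [2.39, 2.39, 3.14, 3.14, 3.14, 3.14, 3.14].

INTERFACE

Orientations are given as a unit quaternion [w, x, y, z].
In Python, from cell import env, kin, camera, calibration, job gives the robot as it stands. The module is installed in compiled form; this text tells all that it offers. Calls block until the motion is done:
- env.reach(position, orientation): joint-space move of the TCP to a pose.
- env.movel(position, velocity=0.15, rot=None, stop_force=None): straight line of the TCP; rot=None keeps the orientation; velocity is the mean speed in m/s. With stop_force (N) it stops when the force on the tool has changed by that much, and returns True; else False.
- env.goto_joints(angles): joint-space move.
- env.grip(opening, f_grip=None): finger opening in m; f_grip is the grip in N (None keeps the last); returns when the fingers have stopped.
- env.dwell(seconds).
- kin.inverse_kinematics(position, orientation): joint angles nearest the present ones, or None.
- env.get_state(): the state.
- camera(name): name is "scene" or "top" or "wrist"; returns (picture, depth): 480x640x3 uint8, blue, green, red; 480x640 float32, m along the optical axis (not along the pixel's ray), 0 where there is no reading.
- calibration(name): a dict with "fx", "fy", "cx", "cy" (pixels), "rvec" (rotation vector, rad) and "tvec" (3), from world to camera coordinates, as OpenCV has them. Camera axes: x right, y down, z forward; pixel columns grow to the right and rows downward; lengths in m; the calibration is good to about 2 mm. The wrist camera is an equidistant fisheye: a pixel r from the principal point sees the ray r / f radians off the axis. A picture is of the moment at which its call begins: read the wrist's pose just before it. calibration takes no time and is no camera call; for the wrist camera it gives the pose at the moment of the call.
A pose or a line that the arm cannot do raises env.PlanningError and nothing moves.
- job.job_done(): hands the job in; it is judged then, once.
The state is a dict: "time": time; "qpos": joint angles; "joint_velocities": joint speeds; "joint_torque": joint torques, N m; "tcp_pos": TCP position; "orientation": TCP orientation; "force": force on the tool from outside, world axes, zero at the start; "torque": the same for the moment, N m; "opening": finger opening in m; "gripper_force": force on a finger pad.
Only numpy, scipy, OpenCV 4.12 (cv2) and the standard library are available. Lean on these libraries where they do the work, as an engineer would, in place of code of your own. Each camera call takes 0.05 s, during which the arm holds its last target. There are 200 camera calls.

TASK

Lift the aluminium tealight cup off the wooden lid and stand it upright inside the steel box. Then slide the lid off the marble block over the box until its leading edge is right under the lip of the far wall, and press its trailing edge down until both spring catches snap over it and it lies flat and closed. Leave the glass jar, the porcelain ring cone and the wooden top where they stand, and let go of everything.

Things in the scene. Friction and masses are not known exactly. Their poses are not given: they have to be found in the camera images.
- box: Steel box fixed on a mirrored tray (tray top world z = 6 mm). Origin: centre of its underside. y: the direction the lid slides in, from the marble block (-y side) to the far wall; x: its length. Outside 158 (x) by 116 mm (y -56 to 60). Floor 4 mm thick, cavity 126 (x) by 102 mm (y -50 to 52). End walls topped by flat ledges 46 mm up, from x = +-63 outward; the closed lid rests on them.
- box_mouth (a point): Point in the box's frame at (0, -56, 46) mm: the side where the lid enters, at ledge height. Near wall 40 mm high, carrying two catches. Guide cheeks stand on the ledges up to 80 mm above the box's origin, inner faces at x = +-72.5 mm (2.5 mm play each side), flaring out to about +-80 mm here.
- box_lip (a point): Point in the box's frame at (0, 46, 61) mm: inner lower edge of the lip that the far wall carries along its whole length. The far wall's inner face is at y = 52, so the lip overhangs it by 6 mm; the lid's leading edge goes under it and stops at the wall.
- box_home (a point): Point in the box's frame at (0, 1, 46) mm: where the lid's origin is when closed.
- riser: White marble block, 210 (x) by 150 (y) by 72 mm high, fixed on the tray; origin: centre of its underside, axes parallel to the box's. Its top is 26 mm above the box's ledges, 5 mm above the catches; its face towards the box is 60 mm from the box's origin (4 mm gap). The lid starts lying on it.
- lid: Plain flat wooden lid 140 (x) by 100 (y) by 12 mm, about 130 g, loose, too wide to grasp. Origin: centre of its underside. Starts on the block, off-centre and up to 0.25 rad askew to the box. Pushed along box +y, its front tips down onto the ledges and under the lip; its rear edge drops onto the catches, about 18 mm too high, and a press of some 8 to 20 N at mid rear edge snaps it down.
- cup: Empty aluminium tealight cup, open at the top, 60 mm across the rim, slightly narrower at the bottom, 26 mm high, about 30 g. Origin: centre of its underside. It starts standing on the lid.
- catch_near (a joint): Spring catch on the near wall at box x = -40 mm: a steel leaf 26 mm wide, sloping from y = -52 mm (67 mm above the box's origin) down to its nose at y = -46 (60 mm up). Value: how far it is pushed outward (box -y), 0 to 9 mm; 0 = sprung home. 0.9 N/mm, preload 2.7 N.
- catch_far (a joint): The same kind of catch at box x = +40 mm.
- jar: Round glass jar with a closed steel screw lid, 72 mm across, 92 mm high, origin at the centre of its underside, standing on the tray. Leave it.
- cone: White porcelain ring cone, 62 mm across the foot, 96 mm high, origin at the centre of its underside, standing on the tray. Leave it.
- top: Wooden spinning top without a stem, 64 mm across, 66 mm high, standing point up on its flat head, origin at the centre of its underside. Leave it.
There are look-alikes about, which are no part of the job. There is more than one size of the lid; the one meant has the size given above. There is more than one size of the cup; the job needs the larger.

How it is judged:
By the outcome, as a careful person would: the job done as asked, in the order asked, and still so for the second after the job is handed in, with the robot touching nothing.
It also fails if it takes over 72 s, if anything falls off the work surface, if the arm or the gripper's body presses on something with over 40 N, if the wrist force passes 120 N, or if a joint passes its speed limit or range.

## Working session

There is one attempt and no reset: what is moved stays moved. The work goes in short steps, each a Python script; the robot and the scene stay as the last script left them, time stands still between calls to the robot, and variables do not carry over. Pictures are saved under pics/ and viewed, at most 10 in all, crops included, and the job is handed in when it is done.

```bash
mkdir -p pics
cat > h.py <<'E'
import numpy as np, cv2
from cell import env, kin, camera, calibration, job
def cal(n):
    c=calibration(n); R=cv2.Rodrigues(np.array(c["rvec"],float))[0]; return c,R,np.array(c["tvec"],float).ravel()
def cloud(n,depth):
    c,R,t=cal(n); v,u=np.mgrid[0:480,0:640].astype(float)
    P=np.stack([(u-c["cx"])/c["fx"]*depth,(v-c["cy"])/c["fy"]*depth,depth],-1)
    W=(P-t)@R; W[depth<=0]=np.nan; return W
def proj(n,p):
    c,R,t=cal(n); q=R@np.array(p)+t; return c["fx"]*q[0]/q[2]+c["cx"],c["fy"]*q[1]/q[2]+c["cy"]
E
python3 - <<'E'
from h import *
for n in("scene","top"):
    p,d=camera(n); cv2.imwrite(f"pics/{n}1.png",p); np.save(f"{n}1.npy",d)
    c,R,t=cal(n); print(n,c,"campos",-R.T@t)
print(env.get_state())
E
```

```text
scene {'fx': 597.0066735405259, 'fy': 597.0066735405259, 'cx': 321.0776350831416, 'cy': 249.5366487760669, 'rvec': array([ 1.01165546,  2.34931662, -1.09236539]), 'tvec': array([ 0.45343642, -0.11525176,  1.53624499])} campos [1.24300972 0.5084636  0.88052702]
top {'fx': 530.2934448566341, 'fy': 530.2934448566341, 'cx': 313.6226707806162, 'cy': 242.04184951556852, 'rvec': array([ 2.15622539, -2.2143305 ,  0.07814884]), 'tvec': array([-0.13865044,  0.52242106,  1.27559699])} campos [ 0.42673657 -0.15066443  1.30938593]
{'time': 0.1, 'qpos': array([-1.44707982,  0.47772623,  0.02236405,  1.55633749, -0.01150208,
        1.10931555, -0.08309763]), 'joint_velocities': array([ 0.00111057, -0.00026958, -0.00045254, -0.00218475, -0.00142035,
       -0.00195541,  0.00155827]), 'joint_torque': array([ 3.55171032e-03, -5.97762358e+01,  1.61331788e+00, -2.81955796e+01,
        1.28325925e-02,  5.02895244e-03, -2.61218460e-06]), 'tcp_pos': array([0.15499762, 0.65653984, 0.30302374]), 'orientation': array([-3.16406601e-05,  1.15647553e-01,  9.93289966e-01, -8.28466605e-04]), 'force': array([0.8281865 , 0.79767963, 0.64434076]), 'torque': array([ 0.00727269, -0.02533472, -0.02777718]), 'gripper_force': 0.0, 'opening': 0.08560503391870893}
```

View pics/top1.png

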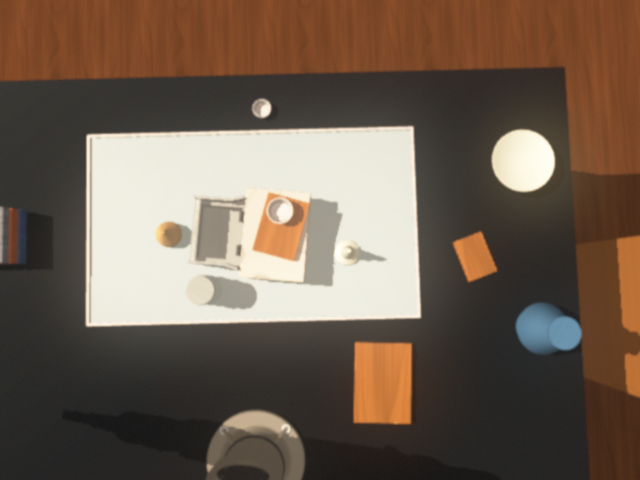

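View pics/scene1.png

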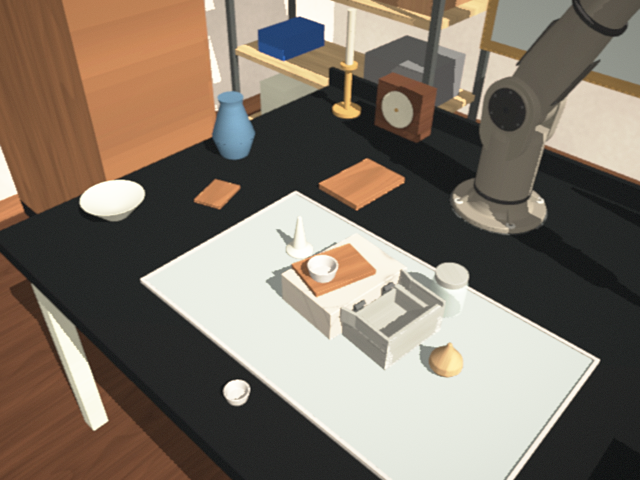

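The top view shows these candidates:
- **Lid:** one on the block at (281,225), a larger board at (383,383) and a small board at (475,257). I choose the one on the block.
- **Cup:** one on the lid at (281,210) and a small one at (262,108). I choose the one on the lid.
- **Others:** jar (201,290), cone (347,252), top (168,235).

Next I check this choice in a close crop and take measurements.

```bash
cat > m.py <<'E'
from h import *
p=cv2.imread("pics/top1.png"); d=np.load("top1.npy")
c=p[175:315,150:370]; cv2.imwrite("pics/crop1.png",cv2.resize(c,None,fx=3.6,fy=3.6,interpolation=cv2.INTER_CUBIC))
W=cloud("top",d)
Z=W[...,2]; m=np.zeros(Z.shape,bool); m[175:315,150:370]=1
h,e=np.histogram(Z[m&(Z>0.02)&(Z<.16)],bins=np.arange(.02,.16,.004)); print([(round(a,3),b) for a,b in zip(e,h) if b>0])
def rect(mask,nm):
    mask=mask.astype(np.uint8); n,l,s,_=cv2.connectedComponentsWithStats(mask)
    k=1+np.argmax(s[1:,4]); q=W[l==k]; r=cv2.minAreaRect((q[:,:2]*1000).astype(np.float32)); print(nm,len(q),r,cv2.boxPoints(r).round(1).tolist(),np.median(q[:,2]))
rect(m&(abs(Z-.078)<.004),"riser"); rect(m&(abs(Z-.090)<.004),"lid")
rect(m&(abs(Z-.090)<.007),"lid+")
ledge=m&(Z>.04)&(Z<.095); ledge[:,244:]=0; rect(ledge,"box"); 
cup=m&(Z>.107)&(Z<.13); cup[:,:255]=0;cup[:,320:]=0
q=W[cup]; print("cup",len(q),cv2.minEnclosingCircle((q[:,:2]*1000).astype(np.float32)),np.median(q[:,2]))
for nm,(u,v) in dict(jar=(201,290),cone=(347,252),top=(168,235)).items():
    mm=np.zeros_like(m); mm[v-18:v+18,u-18:u+18]=1; q=W[mm&(Z>.02)]; print(nm,cv2.minEnclosingCircle((q[:,:2]*1000).astype(np.float32)),np.nanmax(q[:,2]))
E
python3 m.py
```

```text
[(np.float64(0.02), np.int64(120)), (np.float64(0.024), np.int64(76)), (np.float64(0.028), np.int64(90)), (np.float64(0.032), np.int64(113)), (np.float64(0.036), np.int64(105)), (np.float64(0.04), np.int64(134)), (np.float64(0.044), np.int64(153)), (np.float64(0.048), np.int64(263)), (np.float64(0.052), np.int64(265)), (np.float64(0.056), np.int64(119)), (np.float64(0.06), np.int64(44)), (np.float64(0.064), np.int64(64)), (np.float64(0.068), np.int64(245)), (np.float64(0.072), np.int64(669)), (np.float64(0.076), np.int64(1835)), (np.float64(0.08), np.int64(1052)), (np.float64(0.084), np.int64(445)), (np.float64(0.088), np.int64(1304)), (np.float64(0.092), np.int64(924)), (np.float64(0.096), np.int64(517)), (np.float64(0.1), np.int64(230)), (np.float64(0.104), np.int64(32)), (np.float64(0.108), np.int64(37)), (np.float64(0.112), np.int64(70)), (np.float64(0.116), np.int64(57)), (np.float64(0.12), np.int64(5))]
riser 2729 ((534.3385620117188, -61.66179656982422), (149.9259490966797, 210.31495666503906), 84.1193618774414) [[422.1000061035156, -125.5], [631.2999877929688, -147.0], [646.5
[... 525 characters left out ...]
, [635.7000122070312, -46.599998474121094], [495.3999938964844, -6.900000095367432]] 0.09103244854921315
box 1542 ((533.221923828125, 74.56404876708984), (127.95413208007812, 188.324462890625), 88.56094360351562) [[437.5, 13.0], [625.7000122070312, 8.199999809265137], [629.0, 136.1999969482422], [440.70001220703125, 140.89999389648438]] 0.07179043169155502
cup 173 ((585.332763671875, -76.66277313232422), 29.753847122192383) 0.11507741932330647
jar ((409.88739013671875, 109.59999084472656), 35.90092468261719) 0.10595730060656118
cone ((489.6616516113281, -229.8479461669922), 26.9868221282959) 0.10666398103813882
top ((546.14599609375, 199.79629516601562), 31.33713150024414) 0.0753254921108415
```

View pics/crop1.png

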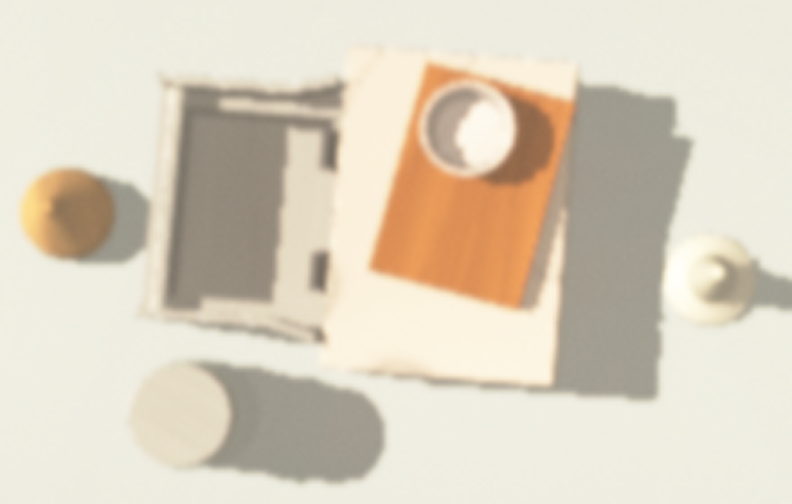

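The choice is confirmed. The lid measures 139.8 × 100.5 mm with its top at z 91 mm, the cup rim is 59.5 mm across with its top at 115 mm, and the riser measures 210 × 150 mm. Next I check the box's lateral offset and plan the cup grasp.

```bash
cat >> h.py <<'E'
from scipy.spatial.transform import Rotation as Ro
a=np.deg2rad(84.12); by=np.array([np.cos(a),np.sin(a),0]); bx=np.array([np.sin(a),-np.cos(a),0])
O=np.array([.5343,-.0617,0])+.135*by+np.array([0,0,.006])
def w(x,y,z): return O+(x*bx+y*by)/1000+np.array([0,0,z/1000])   # box frame, mm
def tob(P): q=np.asarray(P)-O; return np.stack([q@bx,q@by,q[...,2]],-1)*1000
def ori(ydir,deg=0):
    y=Ro.from_euler('z',deg,degrees=True).apply(ydir); z=np.array([0,0,-1.]); x=np.cross(y,z)
    q=Ro.from_matrix(np.stack([x,y,z],1)).as_quat(); return q[[3,0,1,2]]
def best(p,ydir):
    o=[ori(ydir),ori(-ydir)]; q0=env.get_state()["qpos"]
    c=[(np.abs(np.array(s)-q0).max(),i,s) for i in (0,1) for s in [kin.inverse_kinematics(p,o[i])] if s is not None]
    c=min(c,key=lambda t:t[0]); return o[c[1]],c[2]
E
python3 - <<'E'
from h import *
W=cloud("top",np.load("top1.npy")); B=tob(W)
print("nose",env.nose_length,"O",O)
for y0,y1 in((-40,-20),(-20,0),(0,20),(20,40)):
    s=(B[...,1]>y0)&(B[...,1]<y1)&(abs(B[...,0])<95)&(B[...,2]>36)&(B[...,2]<90); q=B[s]
    L=q[q[:,0]<0];R=q[q[:,0]>0]; print(y0,[np.percentile(L[:,0],k).round(1) for k in(1,5,50,95,99)],[np.percentile(R[:,0],k).round(1) for k in(1,5,50,95,99)])
s=(abs(B[...,0])<50)&(B[...,1]>30)&(B[...,1]<80)&(B[...,2]>50);q=B[s];print("far",np.percentile(q[:,1],[1,5,50,95,99]).round(1),np.median(q[:,2]))
s=(abs(B[...,0])<50)&(abs(B[...,1])<30);print("floor",np.median(B[s][:,2]))
print("lid",tob([.5515,-.0766,.078]),"cup",tob([.5853,-.0767,.09]))
c=np.array([.5853,-.0767,.167]); o,q=best(c,bx); print(o,q)
print(best(w(0,0,82),bx),best(w(110,-148,140),by),best(w(0,-225,140),bx))
E
```

```text
nose 0.0726 O [0.54813012 0.07258972 0.006     ]
-40 [np.float64(-83.7), np.float64(-81.8), np.float64(-74.3), np.float64(-66.4), np.float64(-65.9)] [np.float64(59.8), np.float64(60.4), np.float64(70.0), np.float64(76.8), np.float64(77.7)]
-20 [np.float64(-81.7), np.float64(-81.4), np.float64(-73.7), np.float64(-66.3), np.float64(-65.9)] [np.float64(59.9), np.float64(60.9), np.float64(69.8), np.float64(75.2), np.float64(75.5)]
0 [np.float64(-81.7), np.float64(-81.6), np.float64(-74.3), np.float64(-67.0), np.float64(-66.7)] [np.float64(60.1), np.float64(60.4), np.float64(69.4), np.float64(75.4), np.float64(76.1)]
20 [np.float64(-81.6), np.float64(-81.4), np.float64(-73.5), np.float64(-66.3), np.float64(-66.0)] [np.float64(60.0), np.float64(60.5), np.float64(69.6), np.float64(74.6), np.float64(75.5)]
far [45.7 46.2 52.7 59.1 59.7] 67.08971111457991
floor 5.033506387182571
lid [  18.63593975 -148.05954631   72.        ] cup [  52.26835024 -144.69636857   84.        ]
[0.         0.74244371 0.66990846 0.        ] [-0.55948395  0.64768213  0.81442635  1.91563021 -0.62318062  0.85094884
  0.48207525]
(array([0.        , 0.74244371, 0.66990846, 0.        ]), array([-0.58115974,  0.62489944,  0.43953823,  2.02056376, -0.46178509,
        0.59284397,  0.07199411])) (array([ 0.        ,  0.99868379, -0.05129017,  0.        ]), array([-0.4304597 ,  0.71491419,  0.68053439,  1.77713404, -0.57626076,
        0.85869755, -1.15362605])) (array([0.        , 0.74244371, 0.66990846, 0.        ]), array([-0.55723627,  0.73513775,  1.01653187,  2.03660201, -0.84685091,
        0.86513923,  0.8484088 ]))
```

```bash
sed -i 's/^O=np.array(.*/&\nO=O-.003*bx/' h.py
python3 - <<'E'
from h import *
env.grip(0.085,20)
c=np.array([.5853,-.0767,.24]); o,q=best(c,bx)
env.reach(c,o)
hit=env.movel([c[0],c[1],.166],0.12,stop_force=6); s=env.get_state(); print(hit,s["tcp_pos"],s["time"])
env.grip(0.04,25); s=env.get_state(); print(s["opening"],s["gripper_force"])
env.movel([c[0],c[1],.24],0.1); s=env.get_state(); print(s["opening"],s["gripper_force"],s["force"],s["time"])
p,d=camera("top"); cv2.imwrite("pics/t2.png",p)
E
```

```text
False [ 0.58564607 -0.07700762  0.16645602] 4.075
0.0579890180779102 24.92181579116732
0.05785575319083187 26.788829450961202 [-0.6190133  -0.24181827 -0.71747403] 5.3583
```

Run:
```python
from h import *
o=env.get_state()["orientation"]
t=w(0,0,0); env.movel([t[0],t[1],.24],0.2,rot=o)
hit=env.movel([t[0],t[1],.0855],0.08,stop_force=5); s=env.get_state(); print(hit,s["tcp_pos"],tob(s["tcp_pos"]),s["force"],s["opening"])
env.grip(0.072,20); env.movel([t[0],t[1],.24],0.15); s=env.get_state(); print(s["time"])
env.grip(0.085)
e=w(115,-150,0); 
o2,q=best(np.array([e[0],e[1],.24]),by); env.reach([e[0],e[1],.24],o2); print(env.get_state()["time"])
p,d=camera("top"); cv2.imwrite("pics/top2.png",p); np.save("top2.npy",d)
p2,d2=camera("scene"); cv2.imwrite("pics/sc2.png",np.hstack([cv2.resize(p2[220:400,260:480],None,fx=2.5,fy=2.5)]))
```

```text
True [0.54518652 0.07286502 0.08747453] [ 4.36887344e-02 -2.77066113e-02  8.14745281e+01] [-1.24973952  0.17935548  5.90821971] 0.057676562067138386
9.6
10.8833
```

View pics/sc2.png

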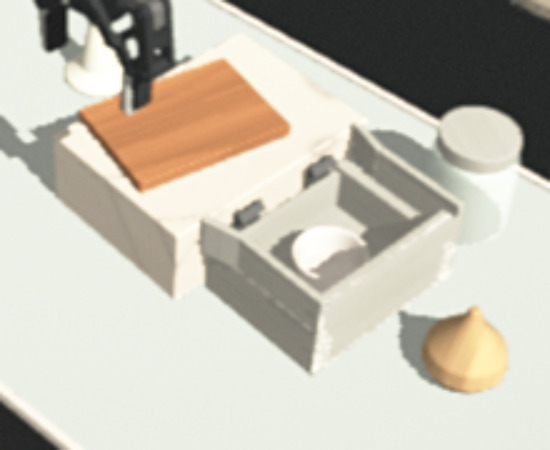

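The cup stands upright in the middle of the box. Next I touch the block to get the open-finger tip height, then square and centre the lid with a sideways push.

Run:
```python
from h import *
def go(x,y,z,v=.15,**k):
    p=w(x,y,0); p[2]=z; return env.movel(p,v,**k)
go(-84,-138,.17,.3); hit=go(-84,-138,.135,.04,stop_force=4); zt=env.get_state()["tcp_pos"][2]; print(hit,zt)
if hit:
    go(-84,-138,zt+.05,.3); go(122,-150,zt+.05,.3); go(122,-150,zt+.003,.2)
    h=go(70+11.5,-150,zt+.003,.05,stop_force=15); s=env.get_state(); print(h,tob(s["tcp_pos"]),s["force"],s["time"])
    go(95,-150,zt+.003,.2); go(95,-150,.24,.3)
    open("zt","w").write(str(zt))
    p=w(0,-235,0); p[2]=.24; o,q=best(p,bx); env.reach(p,o)
    p,d=camera("top"); cv2.imwrite("pics/top3.png",p); W=cloud("top",d); B=tob(W)
    m=(abs(B[...,2]-84.5)<4)&(abs(B[...,1]+140)<80)&(abs(B[...,0])<110); print(cv2.minAreaRect(B[m][:,:2].astype(np.float32)),m.sum())
    cv2.imwrite("pics/c3.png",cv2.resize(p[165:315,160:360],None,fx=3.6,fy=3.6)); print(env.get_state()["time"])
```

```text
True 0.13766467863154433
False [  81.46238209 -149.75929891  134.50185658] [ 0.39526172 -0.00226362  0.45508919] 15.1
((66.85604858398438, -112.48485565185547), (35.404903411865234, 75.63839721679688), 45.89694595336914) 213
17.1833
```

View pics/c3.png

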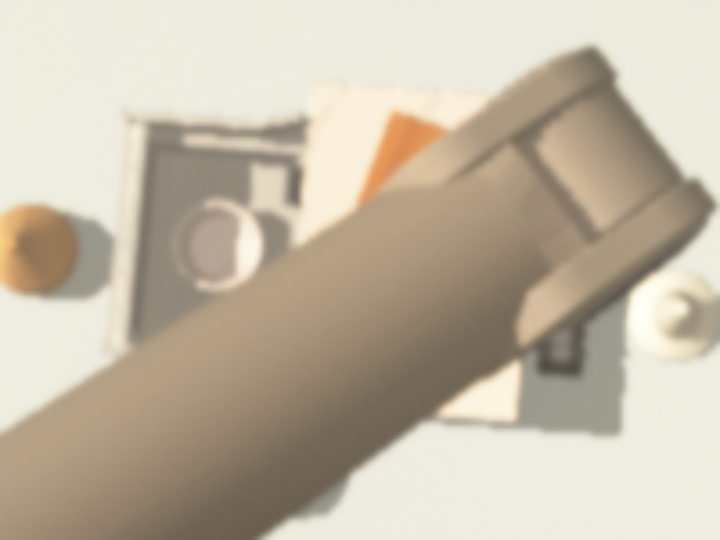

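The fingers overhang the lid's front corner, so only the rear finger pushed it. I measure again with the scene camera.

```bash
cat >> h.py <<'E'
def go(x,y,z,v=.15,**k):
    p=w(x,y,0); p[2]=z; return env.movel(p,v,**k)
def lid(save=None):
    p,d=camera("scene"); B=tob(cloud("scene",d)); hsv=cv2.cvtColor(p,cv2.COLOR_BGR2HSV)
    m=(hsv[...,1]>90)&(B[...,2]>50)&(B[...,2]<110)&(abs(B[...,0])<125)&(B[...,1]>-240)&(B[...,1]<65)
    n,l,s,_=cv2.connectedComponentsWithStats(m.astype(np.uint8)); q=B[l==1+np.argmax(s[1:,4])]
    q=q[q[:,2]>np.median(q[:,2])-5]
    r=cv2.minAreaRect(q[:,:2].astype(np.float32)); print("lid",len(q),np.round(r[0],1),np.round(r[1],1),round(r[2],1),"z",np.median(q[:,2]).round(1),cv2.boxPoints(r).round(0).tolist())
    if save: cv2.imwrite(save,cv2.resize(p[200:400,250:490],None,fx=2.5,fy=2.5))
E
python3 - <<'E'
from h import *
lid("pics/s3.png")
E
```

```text
lid 2344 [  11.6 -142.2] [105.9 140.5] 73.5 z 83.2 [[-71.0, -173.0], [64.0, -213.0], [94.0, -111.0], [-41.0, -71.0]]
```

View pics/s3.png

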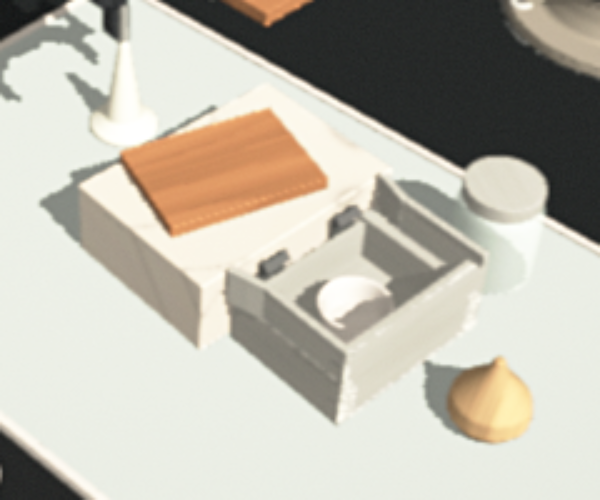

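Run:
```python
from h import *
zt=float(open("zt").read())
go(5,-242,.24,.3); go(5,-242,zt+.003,.2)
h=go(5,-189,zt+.003,.05,stop_force=15); s=env.get_state(); print(h,tob(s["tcp_pos"]),s["force"],s["time"])
go(5,-200,zt+.003,.2); go(5,-225,.24,.3)
lid("pics/s4.png")
```

```text
False [   4.68623437 -188.97263156  134.49687596] [0.09694014 0.25668635 0.4450123 ] 19.3417
lid 2387 [   2.9 -120.5] [104.2 140.7] 84.3 z 83.3 [[-72.0, -165.0], [68.0, -179.0], [78.0, -76.0], [-62.0, -62.0]]
```

Run:
```python
from h import *
zt=float(open("zt").read())
go(5,-205,zt+.003,.25)
h=go(5,-165,zt+.003,.05,stop_force=15); s=env.get_state(); print(h,tob(s["tcp_pos"]),s["force"],s["time"])
lid()
```

```text
False [   4.91674607 -165.00166275  134.66378481] [ 0.31790208 -0.36588598 -0.44696779] 21.6417
lid 2448 [  -3.9 -102.5] [141.9 104.9] 0.6 z 83.2 [[-75.0, -51.0], [-74.0, -156.0], [68.0, -154.0], [66.0, -49.0]]
```

Run:
```python
from h import *
zt=float(open("zt").read())
h=go(0,-110,zt+.003,.06,stop_force=15); s=env.get_state(); print(h,tob(s["tcp_pos"]),s["force"],s["time"])
if not h:
    h=go(0,-72,zt+.0015,.05,stop_force=15); s=env.get_state(); print(h,tob(s["tcp_pos"]),s["force"],s["time"])
lid("pics/s5.png")
```

```text
True [   4.83621965 -134.48520902  135.65848986] [0.21401906 0.358143   0.33833277] 22.2833
lid 2583 [ -1.5 -73.8] [107.5 142.7] 89.9 z 83.3 [[-73.0, -127.0], [70.0, -128.0], [70.0, -20.0], [-73.0, -20.0]]
```

View pics/s5.png

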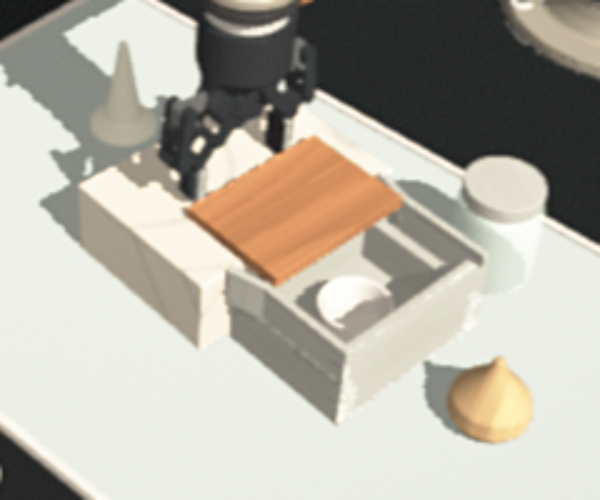

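The lid is square to the box and centred, and it is entering between the cheeks at crop (300,210). The stop was a brief bump against a cheek, so I carry on pushing.

Run:
```python
from h import *
zt=float(open("zt").read())
h=go(2,-105,zt+.002,.04,stop_force=25); s=env.get_state(); print(h,tob(s["tcp_pos"]),s["force"],s["time"])
if not h:
    h=go(0,-72,zt+.0015,.04,stop_force=25); s=env.get_state(); print(h,tob(s["tcp_pos"]),s["force"],s["time"])
lid("pics/s6.png")
```

```text
False [   3.00908197 -105.64187709  134.42783375] [ 3.05866719 -3.95334158  2.38141191] 23.2833
False [ -0.15180802 -71.90570392 133.10739019] [ 0.0963123  -0.32905226 -0.13269764] 24.2583
lid 2072 [ -3.8 -13.4] [153.9 107.9] 0.6 z 74.0 [[-81.0, 40.0], [-80.0, -68.0], [74.0, -67.0], [73.0, 41.0]]
```

View pics/s6.png

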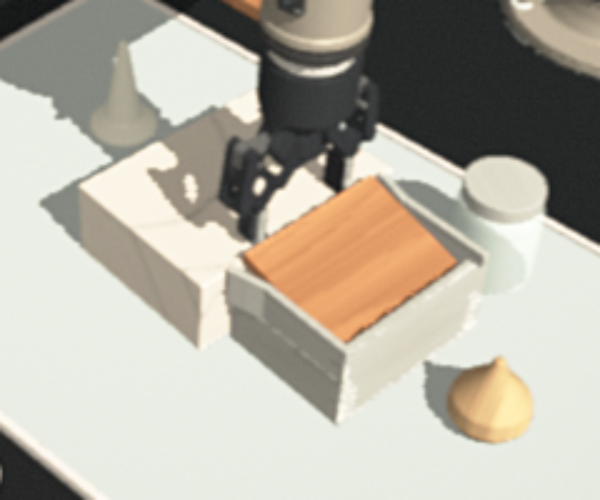

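The lid's front edge has tipped down between the cheeks, at crop (350,335). I push on to the far wall.

Run:
```python
from h import *
zt=float(open("zt").read())
h=go(0,-57.5,zt+.001,.03,stop_force=15); s=env.get_state(); print(h,tob(s["tcp_pos"]),s["force"],s["time"])
go(0,-85,zt+.005,.2); go(0,-85,.24,.3); env.grip(0.0); 
lid(); p,d=camera("top"); B=tob(cloud("top",d))
for y in range(-60,64,4):
    m=(abs(B[...,0]-0)<55)&(abs(B[...,1]-y)<2)&(B[...,2]<100); print(y,m.sum(),np.median(B[m][:,2]).round(1) if m.any() else None,end="; ")
print(env.get_state()["time"])
```

```text
False [-2.37976111e-02 -5.73074763e+01  1.32655573e+02] [-0.37899383 -0.39730371 -0.25006371] 24.9417
lid 2102 [-2.6 -6. ] [149.5  98.3] 0.2 z 67.9 [[-78.0, 43.0], [-77.0, -55.0], [72.0, -55.0], [72.0, 43.0]]
-60 0 None; -56 0 None; -52 0 None; -48 0 None; -44 13 73.2; -40 14 75.3; -36 13 75.1; -32 8 74.2; -28 4 72.3; -24 2 71.4; -20 0 None; -16 0 None; -12 0 None; -8 0 None; -4 0 None; 0 0 None; 4 0 None; 8 0 None; 12 0 None; 16 0 None; 20 0 None; 24 0 None; 28 0 None; 32 0 None; 36 0 None; 40 0 None; 44 0 None; 48 0 None; 52 0 None; 56 0 None; 60 0 None; 26.575
```

Run:
```python
from h import *
go(0,-39,.2,.2); go(0,-39,.165,.15)
h=go(0,-39,.1345,.03,stop_force=28); s=env.get_state(); print(h,tob(s["tcp_pos"]),s["tcp_pos"][2]-.0726,s["force"],s["time"])
go(0,-39,.24,.2); p=w(0,-200,0); p[2]=.3; env.movel(p,.3)
lid("pics/s7.png"); print(env.get_state()["time"])
```

```text
True [-5.32935848e-03 -3.91833467e+01  1.30735976e+02] 0.06413597626798806 [-1.14371497  1.10292644  7.68721331] 28.3333
lid 2132 [-1.1 -5.4] [ 94.1 145.9] 89.5 z 57.3 [[-75.0, -52.0], [71.0, -53.0], [72.0, 41.0], [-74.0, 42.0]]
29.775
```

View pics/s7.png

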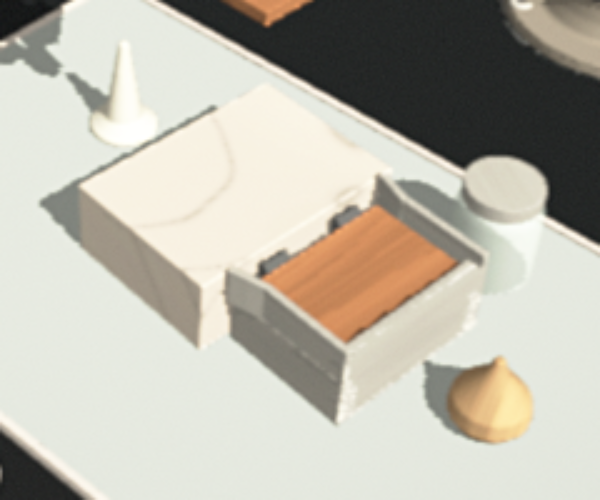

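The lid lies flat, with its top at about 57–58 mm, and both catches show over its rear edge at crop (275,263) and (347,220). I check the flatness in numbers before handing in.

Run:
```python
from h import *
p,d=camera("scene"); B=tob(cloud("scene",d))
for x in(-60,-40,0,40,60):
    print(x,[(y,np.median(B[(abs(B[...,0]-x)<7)&(abs(B[...,1]-y)<5)][:,2]).round(1)) for y in(-48,-40,-30,0,30)])
s=env.get_state(); print(s["force"],s["time"],s["joint_velocities"].round(3).max())
```

```text
-60 [(-48, np.float64(58.2)), (-40, np.float64(57.5)), (-30, np.float64(57.6)), (0, np.float64(57.1)), (30, np.float64(57.5))]
-40 [(-48, np.float64(62.3)), (-40, np.float64(58.2)), (-30, np.float64(57.5)), (0, np.float64(57.2)), (30, np.float64(57.7))]
0 [(-48, np.float64(57.8)), (-40, np.float64(57.4)), (-30, np.float64(56.8)), (0, np.float64(57.1)), (30, np.float64(57.4))]
40 [(-48, np.float64(61.1)), (-40, np.float64(57.9)), (-30, np.float64(57.1)), (0, np.float64(58.0)), (30, np.float64(57.4))]
60 [(-48, np.float64(58.3)), (-40, np.float64(58.3)), (-30, np.float64(57.6)), (0, np.float64(57.8)), (30, np.float64(57.7))]
[-0.41657716 -0.3156226   0.64793515] 29.825 0.004
```

The lid is flat everywhere and both catches stand proud over it, so I hand it in.

```bash
python3 -c "
from h import *
env.dwell(0.3); print(job.job_done())"
```

```text
the job is handed in; nothing more can be done
None
```

The job is handed in at about 30 s of the 72 s: the cup was stood upright in the box, the lid lies flat and closed with both catches seen over its rear edge, and the jar, cone and top were left untouched.

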